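# Zero a paint-thickness gauge and hold it square on a sloping painted panel

### The job

Take the orange paint-thickness gauge out of its stand and zero it: press it upright on the bare metal disc of the blue zero plate for about a second, with the spring tip pushed in part of the way, not to its stop. Then lift it off and hold its tip inside the black ring on the painted panel, square to the sloping surface, again with the spring tip pushed in only part of the way, and finish while still holding it there in the gripper. Press lightly throughout, do not shift the panel, and leave the paint tub, the vase and the brush where they are.

Things in the scene. Friction and masses are not known exactly. Their poses are not given: they have to be found in the camera images.
- gauge_center (a point): Centre of the gauge's orange square grip body (24 x 24 mm, 64 mm long, flat sides along its x and y; about 0.13 kg). z points along the gauge away from its tip, up at the start. Beyond the grip body come a steel nose, 14 mm diameter, 20 mm long, and a brass spring tip, 8 mm diameter, sticking out 12 mm more: the free tip's end is 64 mm from this centre along -z, on the axis.
- tip (a point): Rounded end of the gauge's spring tip.
- plunger (a joint): How far the gauge's spring tip is pushed in: 0 = right out, 0.010 m = at its stop. The spring takes about 1 N to start moving and 0.35 N per mm after that (4.5 N at the stop).
- gauge: The gauge as a whole; origin on its axis at the underside of the grip body, 32 mm towards the tip from gauge_center; same axes. It starts standing tip down in its stand, the grip body resting on the stand's top, nose and tip hanging freely in the hole; it lifts straight out, clear after 32 mm.
- stand: White gauge stand, fixed block 70 x 70 x 45 mm, origin centre of its underside; an upright hole 20 mm in diameter in the middle holds the gauge's nose.
- zero: Blue zero plate, fixed, 70 x 70 x 12 mm, origin centre of its underside; a bare metal disc 40 mm in diameter is let into the middle and stands 2 mm proud.
- zero_disc (a point): Centre of the top of the bare metal disc on the zero plate, 14 mm above the table; z points up.
- easel: Table easel, fixed wooden base about 250 x 260 mm, origin on the table under its middle. A hinged board 240 x 240 mm with a white painted panel slopes up towards its +x, away from the robot. A lip along the lower edge, 103 mm from the ring's centre, is 8 mm proud. A thin brass stay arc stands at each side, 131 mm from the middle, near the upper end, up to 0.19 m above the table.
- slope (a joint): Slope of the board and panel from level, rad; 0.20 to 0.52, different each time. The hinge is stiff and stays put under a light push.
- spot (a point): Centre of the black ring (inner diameter 25 mm, line 3.6 mm wide) on the panel's surface. z is the outward normal of the panel, x points up the slope, y along the level direction. The ring lies anywhere within 50 mm to either side of the panel's middle.
- tub_center (a point): Paint tub, upright white can with a blue label, 84 mm diameter, 90 mm high; point half-way up. Bystander.
- vase_center (a point): White ceramic vase, 86 mm widest diameter, 120 mm high; point half-way up. Bystander.
- brush: Paint brush lying on the table, 180 mm long along its x, under 30 mm high. Bystander.
Not all that is in view belongs to the job. Of the things that look like the gauge, the largest one is meant.

How it is judged:
By the outcome, as a careful person would: the job done as asked, in the order asked, and still so for the second after the job is handed in, while the arm keeps its last pose, push and grip.
It also fails if it takes over 51 s, if anything falls off the work surface, if the arm or the gripper's body presses on something with over 40 N, if the wrist force passes 120 N, or if a joint passes its speed limit or range.

### The arm

A 6-joint arm with a two-finger parallel gripper is mounted at the origin on the work surface. World frame = base frame: x ahead of the robot, y to its left, z up, the work surface at z = 0. Lengths are in mm, angles in rad, forces in N, time in s.
With the tool pointing down it reaches from about 400 to 925 mm from the base axis. Payload 3.4 kg.
Tool frame: the origin (TCP) lies at the very end of the fingers, on their centre line; the grasp point (between the pads) lies 19 mm behind it; z points along the fingers, y is the line along which they close (so a half turn about z gives the same grasp; the last joint's range is limited). The gripper opens to 85 mm and grips with 20 to 120 N. Pads are 22 mm wide; open, the fingers measure 114 mm over their backs; the gripper's body (76 mm by 85 mm) begins 54 mm behind the grasp point. The pads swing forward as they close: fully open they stand 13 mm farther back than shut.
Start: joints at [1.145, 0.307, 1.506, -0, 1.328, -0.073], TCP at [198.701, 539.582, 231.305] pointing down, gripper open.
Joint ranges: [-3.12, 3.12], [-1.05, 2.28], [0.14, 2.33], [-1.42, 4.57], [0.1, 2.73], [-2.68, 2.68]. Speed limits (rad/s): [2.57, 2.57, 3.14, 3.14, 3.14, 3.14].

### API

Orientations are given as a unit quaternion [x, y, z, w].
In Python, from rig import robot gives the robot as it stands.
- The arm moves only by the tool servo_tool, never from a script. Its argument "plan" is a list of rows, each an object with "jaw": the opening, from 0 (shut) to 1 (fully open); "offset": the shift along the world's x, y, z in mm, a list of three; "delta_rot": the turn, a rotation vector about the world's x, y, z in rad, a list of three. In form: [{"jaw": jaw, "offset": [x, y, z], "delta_rot": [rx, ry, rz]}, ...]. A call has 1 to 10 rows; each row is the pose to reach, as a shift and turn from the pose commanded when the call began; what a row does not reach only later rows make up. A row lasts 1/10 s, in which the tool goes at most 50 mm and 8.59 degrees, less where a joint would pass 70% of its speed; a pose out of reach is approached as far as the arm can. A call with a gripper value outside its range is refused whole. The fingers move at their own pace and stop on an object; "newtons" is the grip in N (left out, the last holds). Time passes only in rows, so rows that repeat a pose let the fingers close. It gives the time, the measured TCP pose, the force and the opening at its end, in the units of the state.
- robot.state(): the state, without advancing time (a new reading comes with each control period).
- robot.camera(name): name is "scene" or "side" or "wrist"; returns a dict with "color" (400x640x3 uint8, blue, green, red), "vfov" (degrees; the focal length in pixels is half the picture's height over the tangent of half this angle, whatever the lens; pixels are square), "cx", "cy" (the principal point, pixels), "rvec" (rotation vector, rad) and "tvec" (3), from world to camera coordinates, as OpenCV has them; the wrist camera has in their place "T_tool_cam" (4x4, takes a point from camera to tool coordinates, whose origin is the TCP and whose axes are the flange's). Camera axes: x right, y down, z forward; pixel columns grow to the right and rows downward; lengths in mm; the calibration is good to about 2 mm. A picture is of the moment at which its call begins: read the wrist's pose just before it. There is no depth.
- robot.sign_off(): hands the job in, once; it reports no verdict.
The state is a dict: "clock": time; "joint_pos": joint angles; "joint_vel": joint speeds; "tau": joint torques, N m; "ee_pos": TCP position; "tool_rot": TCP orientation; "contact_force": force on the tool from outside, world axes, zero at the start; "ft_torque": the same for the moment, N m; "finger_gap": finger opening in mm.
Only numpy, scipy, OpenCV 4.12 (cv2) and the standard library are available. Lean on these libraries where they do the work, as an engineer would, in place of code of your own. Each camera call takes 0.05 s, during which the arm holds its last target. There are 200 camera calls.

## Working session

There is one attempt and no reset: what is moved stays moved. The work goes in short steps, Python scripts to look and compute and a tool call to move; the robot and the scene stay as the last step left them, time stands still between calls to the robot, and variables do not carry over. Pictures are saved under pics/ and viewed, on a budget of 10 in all, crops included, one or two more only if the job needs it, and the job is handed in when it is done.

Besides the shell and the picture viewer there is one more tool, called after "Call:" by a JSON object that holds its "name" and its "arguments". servo_tool: Moves the arm, as the interface text tells. Its arguments: {"type":"object","properties":{"plan":{"type":"array"},"newtons":{"type":"number"}},"required":["plan"]}

```bash
mkdir -p pics; cat > h.py <<'E'
import numpy as np,cv2,pickle
from rig import robot
from scipy.spatial.transform import Rotation as R
def shot(name,fn):
    s=robot.state(); c=robot.camera(name); c=dict(c); c['s']=s
    cv2.imwrite(f'pics/{fn}.png',c['color']); pickle.dump(c,open(f'pics/{fn}.pkl','wb')); return c
def load(fn): return pickle.load(open(f'pics/{fn}.pkl','rb'))
def cam(c):
    f=200/np.tan(np.radians(c['vfov'])/2)
    if 'rvec' in c:
        A=R.from_rotvec(np.ravel(c['rvec'])).as_matrix(); t=np.ravel(c['tvec'])
        return f,A,t
    T=np.eye(4);T[:3,:3]=R.from_quat(c['s']['tool_rot']).as_matrix();T[:3,3]=c['s']['ee_pos']
    W=np.linalg.inv(T@np.array(c['T_tool_cam'])); return f,W[:3,:3],W[:3,3]
def ray(c,u,v):
    f,A,t=cam(c); d=A.T@np.array([(u-c['cx'])/f,(v-c['cy'])/f,1]); return -A.T@t,d/np.linalg.norm(d)
def onz(c,u,v,z):
    o,d=ray(c,u,v); return o+d*(z-o[2])/d[2]
def tri(*rs):
    M=np.zeros((3,3));b=np.zeros(3)
    for o,d in rs: P=np.eye(3)-np.outer(d,d);M+=P;b+=P@o
    p=np.linalg.solve(M,b); return p,[np.linalg.norm((np.eye(3)-np.outer(d,d))@(p-o)) for o,d in rs]
def proj(c,p):
    f,A,t=cam(c); q=A@np.array(p)+t; return q[:2]/q[2]*f+[c['cx'],c['cy']]
E
python3 - <<'E'
from h import *
for n in ['scene','side','wrist']:
    c=shot(n,n+'0'); print(n,{k:v for k,v in c.items() if k not in('color','s')})
print(robot.state())
E
```

```text
scene {'vfov': 50.56561769323208, 'cx': 313.4692531352284, 'cy': 203.05249325529894, 'rvec': array([ 2.12098304,  1.13878428, -0.49740035]), 'tvec': array([-262.35829946, -297.92411819, 1468.83565845])}
side {'vfov': 50.15635490074116, 'cx': 322.3449030617678, 'cy': 196.08619867404283, 'rvec': array([ 0.50616698, -2.75733542,  1.07047108]), 'tvec': array([515.40983158, 237.86069503, 729.69153116])}
wrist {'vfov': 66.10689154711376, 'cx': 316.817636673235, 'cy': 201.87270285814523, 'T_tool_cam': array([[-3.53745533e-04, -9.56467318e-01, -2.91839245e-01,
         7.46169411e+01],
       [ 9.99999178e-01,  2.12427972e-05, -1.28174428e-03,
        -7.46387786e-01],
       [ 1.23214600e-03, -2.91839459e-01,  9.56466524e-01,
        -1.42196135e+02],
       [ 0.00000000e+00,  0.00000000e+00,  0.00000000e+00,
         1.00000000e+00]])}
{'clock': 0.15, 'joint_pos': array([ 1.14450393e+00,  3.07388817e-01,  1.50734839e+00,  1.69200570e-05,
        1.32839498e+00, -7.35210484e-02]), 'joint_vel': array([ 0.00159115, -0.00177632, -0.00294922, -0.00128026,  0.00044581,
        0.00088988]), 'tau': array([ 1.19147430e-04, -4.57974279e+01, -2.52221471e+01, -3.52210791e-04,
        8.55999242e-03, -2.66487342e-05]), 'ee_pos': array([198.47715641, 539.10933909, 230.60912844]), 'tool_rot': array([ 1.75474434e-01,  9.84483687e-01, -7.43819282e-04, -1.98328722e-04]), 'contact_force': array([ 0.02159298,  1.54664887, -0.6490967 ]), 'ft_torque': array([-0.05330412,  0.00228987,  0.03580043]), 'finger_gap': 85.39135961565952}
```

View pics/scene0.png

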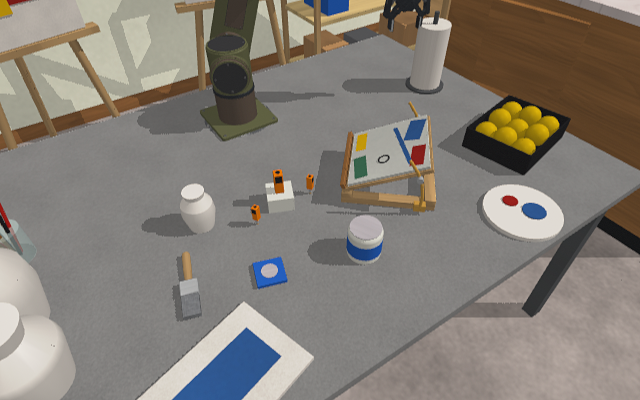

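View pics/side0.png

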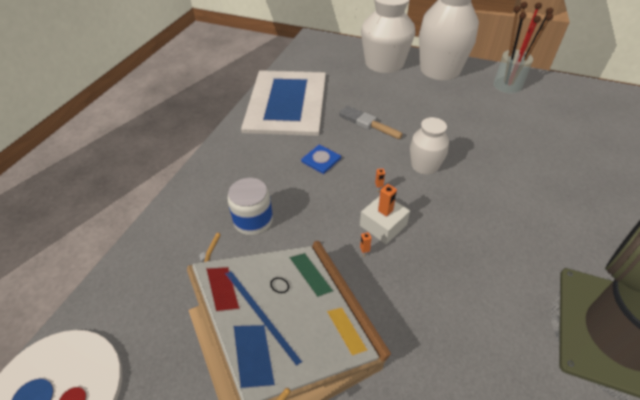

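Scene: gauge in stand at (279,182), zero disc (270,271), ring (384,159). Side: gauge (388,198), disc (321,157), ring (280,285). The two small orange things are decoys.

```bash
python3 - <<'E'
from h import *
S,D=load('scene0'),load('side0')
def blobs(c,m,box,amin=6):
    x0,y0,x1,y1=box; k=np.zeros(m.shape,np.uint8);k[y0:y1,x0:x1]=m[y0:y1,x0:x1]
    n,l,st,ce=cv2.connectedComponentsWithStats(k); return [(st[i],ce[i].round(1)) for i in range(1,n) if st[i,4]>=amin]
def hsv(c): return cv2.cvtColor(c['color'],cv2.COLOR_BGR2HSV)
def org(c): h=hsv(c); return ((h[...,0]<12)&(h[...,1]>180)&(h[...,2]>90)).astype(np.uint8)
def blu(c): h=hsv(c); return ((abs(h[...,0].astype(int)-112)<12)&(h[...,1]>150)&(h[...,2]>60)).astype(np.uint8)
def dark(c): return (c['color'].max(2)<75).astype(np.uint8)
for n,c,bo,bz,br in (('scene',S,(240,160,330,230),(245,250,295,295),(370,150,398,170)),('side',D,(350,160,410,260),(295,140,345,178),(265,270,295,300))):
    print(n,'org',blobs(c,org(c),bo)); print('blu',blobs(c,blu(c),bz)); print('ring',blobs(c,dark(c),br))
    m=blu(c); x0,y0,x1,y1=bz; k=np.zeros_like(m);k[y0:y1,x0:x1]=m[y0:y1,x0:x1]
    cs,hi=cv2.findContours(k,cv2.RETR_CCOMP,cv2.CHAIN_APPROX_NONE)
    for q,h in zip(cs,hi[0]):
        if h[3]>=0 and len(q)>8:
            e=cv2.fitEllipse(q); print('disc',e, onz(c,*e[0],14))
E
python3 - <<'E'
import cv2,numpy as np
a=cv2.imread('pics/scene0.png')[90:220,245:445]; b=cv2.imread('pics/side0.png')[170:400,180:420]
a=cv2.resize(a,None,fx=4,fy=4)[:,:]; b=cv2.resize(b,(0,0),fx=2.5,fy=2.5)
cv2.imwrite('pics/a.png',a);cv2.imwrite('pics/b.png',b)
E
```

```text
scene org []
blu [(array([253, 257,  34,  32, 555], dtype=int32), array([269.4, 272.9]))]
ring [(array([385, 155,   4,   7,  10], dtype=int32), array([386.8, 157.7])), (array([378, 157,   3,   5,   6], dtype=int32), array([378.7, 158.7]))]
disc ((268.97955322265625, 270.0815124511719), (16.086959838867188, 18.617019653320312), 75.44285583496094) [ 642.05607161 -228.91349965   14.        ]
side org [(array([377, 171,   6,  15,  52], dtype=int32), array([379.2, 178.2])), (array([380, 186,  15,  28, 256], dtype=int32), array([386., 200.])), (array([362, 235,   8,  16,  93], dtype=int32), array([365.3, 242.7]))]
blu [(array([302, 146,  38,  27, 353], dtype=int32), array([320.7, 159.8]))]
ring []
disc ((320.7774658203125, 156.40081787109375), (15.470973014831543, 19.990739822387695), 88.29312133789062) [ 643.42206347 -227.60956324   14.        ]
```

View pics/a.png

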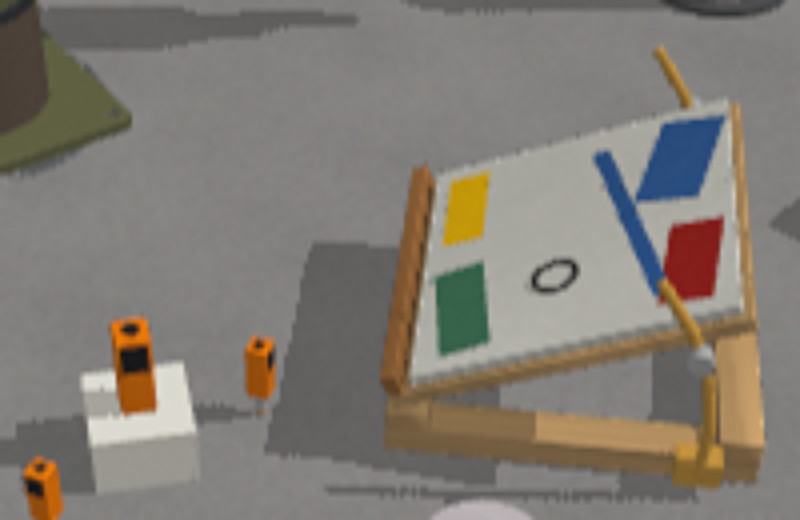

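View pics/b.png

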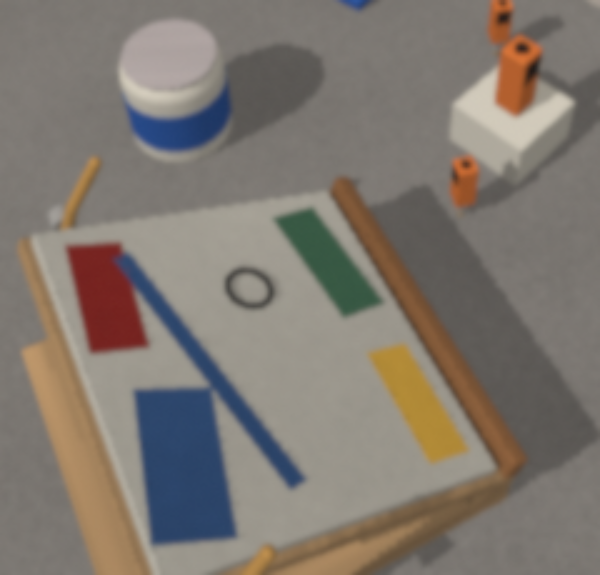

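Crop A: ring at (554,276), gauge top at (131,329), and patch and stand corners are readable. Crop B: ring at (249,287), gauge top at (521,47). Next I triangulate these.

```bash
python3 - <<'E'
from h import *
np.set_printoptions(precision=1,suppress=True)
S,D=load('scene0'),load('side0')
A=lambda u,v:(245+(u+.5)/4-.5,90+(v+.5)/4-.5); B=lambda u,v:(180+(u+.5)/2.5-.5,170+(v+.5)/2.5-.5)
T=lambda a,b:tri(ray(S,*A(*a)),ray(D,*B(*b)))
rp,e=T((554,276),(249,287)); print('ring',rp,e)
g,e=T((131,329),(521,47)); print('gaugetop',g,e, onz(S,*A(131,329),109),onz(D,*B(521,47),109))
for n,P in dict(sc=[(82,378),(183,362),(197,430),(93,445)]).items(): 
    q=np.array([onz(S,*A(*p),45) for p in P]);print(q,q.mean(0)); d=np.diff(np.vstack([q,q[:1]]),axis=0); print(np.degrees(np.arctan2(d[:,1],d[:,0])),np.linalg.norm(d,axis=1))
q=np.array([onz(D,*B(*p),45) for p in [(575,103),(512,148),(451,110)]]); d=np.diff(q,axis=0);print('side stand',q,np.degrees(np.arctan2(d[:,1],d[:,0])),np.linalg.norm(d,axis=1),(q[0]+q[2])/2)
a=[(447,182),(489,173),(484,239),(443,246),(436,276),(485,263),(489,344),(439,355),(672,229),(724,217),(716,298),(661,302)]
b=[(467,449),(432,461),(370,353),(405,345),(382,302),(344,316),(275,217),(313,209),(148,346),(92,352),(67,247),(121,244)]
P=[];
for i,j in zip(a,b):
    p,e=T(i,j);P.append(p)
P=np.array(P+[rp]);print(P)
c=P.mean(0);u,s,v=np.linalg.svd(P-c);n=v[2]*np.sign(v[2][2]);print('n',n,'slope',np.arccos(n[2]),'az',np.degrees(np.arctan2(n[1],n[0])),'res',(P-c)@n)
for nm,p in (('lip ends',((423,170),(342,183))),):pass
l1,_=T((428,168),(514,465));l2,_=T((395,388),(342,182));print('lip',l1,l2,np.degrees(np.arctan2(*(l1-l2)[1::-1])))
for n,px,py,z in(('tub',(365,226),(248,190),90),('vase',(192,191),(433,126),120)): print(n,onz(S,*px,z),onz(D,*py,z))
E
```

```text
ring [557.7 172.9 107.1] [np.float64(0.45529810306122426), np.float64(0.45529810306137714)]
gaugetop [450.4 -88.5 110.9] [np.float64(0.23702859359219913), np.float64(0.23702859359227232)] [448.  -87.6 109. ] [450.8 -90.1 109. ]
[[ 405.6 -107.5   45. ]
 [ 430.3  -42.2   45. ]
 [ 493.3  -69.1   45. ]
 [ 467.3 -132.7   45. ]] [449.1 -87.9  45. ]
[  69.3  -23.2 -112.3  157.7] [69.8 68.6 68.7 66.6]
side stand [[ 403.4 -106.2   45. ]
 [ 438.7  -43.7   45. ]
 [ 494.9  -63.9   45. ]] [ 60.6 -19.8] [71.8 59.8] [449.1 -85.1  45. ]
[[398.1 209.2  73.4]
 [416.4 230.1  84.7]
 [475.2 178.5  83.8]
 [456.7 159.1  73.7]
 [481.2 134.8  73.7]
 [499.3 160.8  85.9]
 [570.9 108.   89.1]
 [551.8  84.   77. ]
 [587.7 243.8 134.3]
 [610.1 264.7 149. ]
 [663.4 207.1 144.4]
 [638.4 187.5 133.2]
 [557.7 172.9 107.1]]
n [-0.3 -0.3  0.9] slope 0.3893314909999252 az -131.89721350254163 res [ 0.2  0.2 -1.  -0.2  0.5 -0.2 -0.4  0.  -1.2  0.8 -0.8  0.8  1.2]
lip [370.9 209.4  71.1] [547.2  48.4  63.9] 137.60080040718395
tub [709.1  -5.6  90. ] [711.6  -7.5  90. ]
vase [ 405.  -300.2  120. ] [ 406.9 -295.3  120. ]
```

Call:
{"name": "servo_tool", "arguments": {"plan": [{"jaw": 0.65, "offset": [30, -45, 0], "delta_rot": [0, 0, -0.04]}, {"jaw": 0.65, "offset": [60, -85, 0], "delta_rot": [0, 0, -0.04]}, {"jaw": 0.65, "offset": [90, -125, 0], "delta_rot": [0, 0, -0.04]}, {"jaw": 0.65, "offset": [120, -165, 0], "delta_rot": [0, 0, -0.04]}, {"jaw": 0.65, "offset": [150, -205, 0], "delta_rot": [0, 0, -0.04]}, {"jaw": 0.65, "offset": [175, -245, 0], "delta_rot": [0, 0, -0.04]}, {"jaw": 0.65, "offset": [200, -285, 0], "delta_rot": [0, 0, -0.04]}, {"jaw": 0.65, "offset": [210, -330, 0], "delta_rot": [0, 0, -0.04]}, {"jaw": 0.65, "offset": [220, -378, 0], "delta_rot": [0, 0, -0.04]}, {"jaw": 0.65, "offset": [230, -425, 0], "delta_rot": [0, 0, -0.04]}]}}

```text
clock: 1.15
ee_pos: [428.7, 112.6, 231.1]
tool_rot: [0.195, 0.981, -0.0, -0.0]
contact_force: [0.9, -0.2, 0.1]
finger_gap: 55.7
```

Call:
{"name": "servo_tool", "arguments": {"plan": [{"jaw": 0.65, "offset": [8, -45, -5], "delta_rot": [0, 0, 0]}, {"jaw": 0.65, "offset": [14, -95, -15], "delta_rot": [0, 0, 0]}, {"jaw": 0.65, "offset": [18, -140, -25], "delta_rot": [0, 0, 0]}, {"jaw": 0.65, "offset": [21, -180, -30], "delta_rot": [0, 0, 0]}, {"jaw": 0.65, "offset": [21, -203, -30], "delta_rot": [0, 0, 0]}, {"jaw": 0.65, "offset": [21, -203, -30], "delta_rot": [0, 0, 0]}, {"jaw": 0.65, "offset": [21, -203, -30], "delta_rot": [0, 0, 0]}]}}

```text
clock: 1.85
ee_pos: [449.4, -88.4, 201.0]
tool_rot: [0.196, 0.981, 0.0, -0.0]
contact_force: [0.4, 0.1, 0.1]
finger_gap: 55.6
```

```bash
python3 - <<'E'
from h import *
c=shot('wrist','w1'); print(c['s']['clock'],c['s']['ee_pos'],c['s']['finger_gap'],proj(c,[449.5,-88,109]),R.from_quat(c['s']['tool_rot']).as_matrix().round(3))
S=load('scene0')
for p in((310,191),(257,222)):print(onz(S,*p,0))
E
```

```text
1.85 [449.35776421 -88.43958546 201.01696006] 55.62774316311124 [318.66690815 205.66251585] [[-0.923  0.385 -0.001]
 [ 0.385  0.923  0.001]
 [ 0.001  0.001 -1.   ]]
[456.21659403   3.98676007   0.        ]
[ 478.28107033 -176.12483381    0.        ]
```

View pics/w1.png

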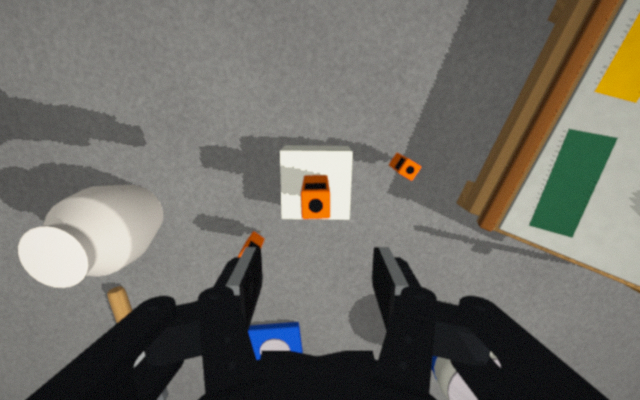

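The gauge top is at (316,206) against a predicted (319,206). Its flats line up with the image axes, so the tool yaw suits. The decoys at (405,165) and (250,245) are clear of the fingers. I descend and grip.

Call:
{"name": "servo_tool", "arguments": {"plan": [{"jaw": 0.65, "offset": [0, -1, -40], "delta_rot": [0, 0, 0]}, {"jaw": 0.65, "offset": [0, -1, -75], "delta_rot": [0, 0, 0]}, {"jaw": 0.65, "offset": [0, -1, -100], "delta_rot": [0, 0, 0]}, {"jaw": 0.65, "offset": [0, -1, -120], "delta_rot": [0, 0, 0]}, {"jaw": 0.65, "offset": [0, -1, -135], "delta_rot": [0, 0, 0]}, {"jaw": 0.65, "offset": [0, -1, -143], "delta_rot": [0, 0, 0]}, {"jaw": 0.65, "offset": [0, -1, -143], "delta_rot": [0, 0, 0]}]}}

```text
clock: 2.6
ee_pos: [449.1, -88.1, 57.6]
tool_rot: [0.194, 0.981, 0.0, -0.001]
contact_force: [-0.0, -0.0, -0.3]
finger_gap: 55.6
```

Call:
{"name": "servo_tool", "arguments": {"plan": [{"jaw": 0.45, "offset": [0, 0, 0], "delta_rot": [0, 0, 0]}, {"jaw": 0.35, "offset": [0, 0, 0], "delta_rot": [0, 0, 0]}, {"jaw": 0.25, "offset": [0, 0, 0], "delta_rot": [0, 0, 0]}, {"jaw": 0.15, "offset": [0, 0, 0], "delta_rot": [0, 0, 0]}, {"jaw": 0.1, "offset": [0, 0, 0], "delta_rot": [0, 0, 0]}, {"jaw": 0.1, "offset": [0, 0, 0], "delta_rot": [0, 0, 0]}, {"jaw": 0.1, "offset": [0, 0, 0], "delta_rot": [0, 0, 0]}], "newtons": 40}}

```text
clock: 3.3
ee_pos: [450.5, -89.5, 59.2]
tool_rot: [0.195, 0.981, 0.0, 0.001]
contact_force: [0.3, 1.1, 6.2]
finger_gap: 23.4
```

```bash
python3 - <<'E'
from h import *
s=robot.state();print(s['ee_pos'],s['contact_force'],s['finger_gap'],s['clock'])
E
```

```text
[450.51247783 -89.49620771  59.22727846] [0.31498828 1.06110172 6.15844123] 23.415696584290878 3.3
```

Call:
{"name": "servo_tool", "arguments": {"plan": [{"jaw": 0.1, "offset": [0, 0, 5], "delta_rot": [0, 0, 0]}, {"jaw": 0.1, "offset": [0, 0, 20], "delta_rot": [0, 0, 0]}, {"jaw": 0.1, "offset": [0, 0, 40], "delta_rot": [0, 0, 0]}, {"jaw": 0.1, "offset": [0, 0, 65], "delta_rot": [0, 0, 0]}, {"jaw": 0.1, "offset": [0, 0, 90], "delta_rot": [0, 0, 0]}, {"jaw": 0.1, "offset": [0, 0, 100], "delta_rot": [0, 0, 0]}, {"jaw": 0.1, "offset": [0, 0, 100], "delta_rot": [0, 0, 0]}, {"jaw": 0.1, "offset": [0, 0, 100], "delta_rot": [0, 0, 0]}]}}

```text
clock: 4.1
ee_pos: [449.0, -89.3, 157.7]
tool_rot: [0.195, 0.981, 0.0, -0.001]
contact_force: [-0.2, 0.5, -1.3]
finger_gap: 23.8
```

```bash
python3 - <<'E'
from h import *
s=robot.state();print(s['ee_pos'],s['contact_force'],s['finger_gap'],s['clock'])
w=shot('wrist','w2');a=shot('scene','s2');b=shot('side','d2')
p=s['ee_pos']
out=[]
for c in(a,b):
    u=proj(c,p-np.array([0,0,10])).astype(int);print(proj(c,p),proj(c,p-[0,0,45])); im=c['color'][u[1]-32:u[1]+32,u[0]-32:u[0]+32];out.append(cv2.resize(im,(400,400),interpolation=cv2.INTER_CUBIC));print(u-32)
cv2.imwrite('pics/c2.png',np.hstack(out))
E
```

```text
[449.013369   -89.31124609 157.65123018] [-0.16168475  0.54715295 -1.31353943] 23.810734753447402 4.1
[275.45084736 157.42527625] [276.86501838 171.24083225]
[243 128]
[391.7222743 170.7226013] [389.11415906 187.71687208]
[359 142]
```

View pics/c2.png

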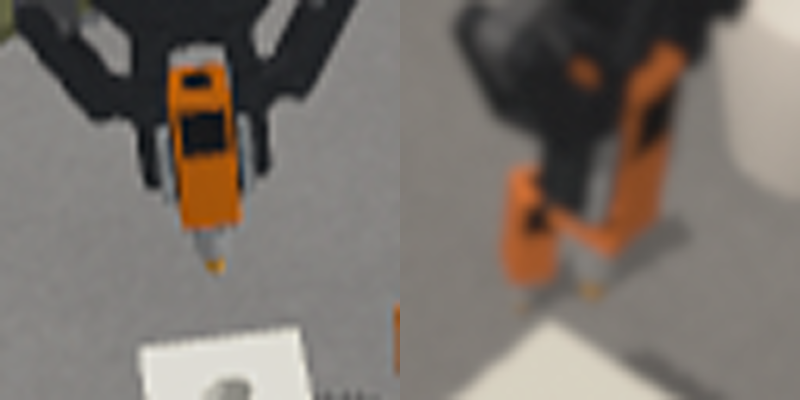

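The gauge hangs straight with its tip where predicted, and the force reads −1.3 N, which matches its weight. Next is the zero disc.

Call:
{"name": "servo_tool", "arguments": {"plan": [{"jaw": 0.1, "offset": [25, -18, 0], "delta_rot": [0, 0, 0]}, {"jaw": 0.1, "offset": [60, -43, 0], "delta_rot": [0, 0, 0]}, {"jaw": 0.1, "offset": [95, -68, 0], "delta_rot": [0, 0, 0]}, {"jaw": 0.1, "offset": [130, -94, 0], "delta_rot": [0, 0, 0]}, {"jaw": 0.1, "offset": [165, -119, -20], "delta_rot": [0, 0, 0]}, {"jaw": 0.1, "offset": [185, -133, -45], "delta_rot": [0, 0, 0]}, {"jaw": 0.1, "offset": [193, -139, -70], "delta_rot": [0, 0, 0]}, {"jaw": 0.1, "offset": [193, -139, -85], "delta_rot": [0, 0, 0]}, {"jaw": 0.1, "offset": [193, -139, -90], "delta_rot": [0, 0, 0]}, {"jaw": 0.1, "offset": [193, -139, -90], "delta_rot": [0, 0, 0]}]}}

```text
clock: 5.25
ee_pos: [641.0, -227.4, 66.9]
tool_rot: [0.195, 0.981, 0.0, -0.002]
contact_force: [-0.3, 1.0, -0.3]
finger_gap: 23.5
```

```bash
python3 - <<'E'
from h import *
a,b=load('s2'),load('d2');p,e=tri(ray(a,276.8,170.9),ray(b,389.3,188.4));print(p,e)
s=robot.state();print(s['ee_pos'],s['contact_force'],s['clock'])
a=shot('scene','s3');b=shot('side','d3')
p=s['ee_pos'];out=[]
for c in(a,b):
    u=proj(c,p-np.array([0,0,45])).astype(int);im=c['color'][u[1]-32:u[1]+32,u[0]-32:u[0]+32];out.append(cv2.resize(im,(400,400),interpolation=cv2.INTER_CUBIC));print(u-32)
cv2.imwrite('pics/c3.png',np.hstack(out))
E
```

```text
[447.96571874 -88.4612352  112.34149158] [np.float64(0.4735558224551412), np.float64(0.4735558224551062)]
[ 640.95557255 -227.36151771   66.90439297] [-0.25501497  1.02041968 -0.27894461] 5.25
[237 235]
[289 122]
```

View pics/c3.png

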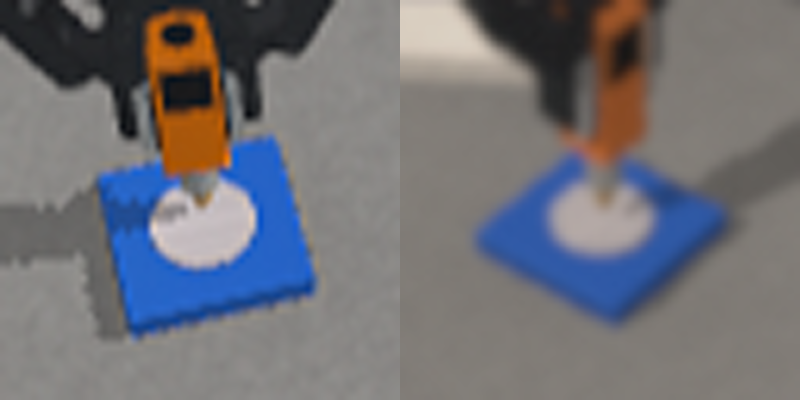

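The tip sits centred over the disc, about 8 to 9 mm above it. I press to roughly 5 mm and hold.

Call:
{"name": "servo_tool", "arguments": {"plan": [{"jaw": 0.1, "offset": [0, 0, -4], "delta_rot": [0, 0, 0]}, {"jaw": 0.1, "offset": [0, 0, -7], "delta_rot": [0, 0, 0]}, {"jaw": 0.1, "offset": [0, 0, -9], "delta_rot": [0, 0, 0]}, {"jaw": 0.1, "offset": [0, 0, -11], "delta_rot": [0, 0, 0]}, {"jaw": 0.1, "offset": [0, 0, -13], "delta_rot": [0, 0, 0]}, {"jaw": 0.1, "offset": [0, 0, -14], "delta_rot": [0, 0, 0]}, {"jaw": 0.1, "offset": [0, 0, -14], "delta_rot": [0, 0, 0]}, {"jaw": 0.1, "offset": [0, 0, -14], "delta_rot": [0, 0, 0]}]}}

```text
clock: 6.15
ee_pos: [642.9, -228.4, 54.5]
tool_rot: [0.195, 0.981, 0.0, 0.0]
contact_force: [0.3, 1.4, 2.8]
finger_gap: 23.1
```

```bash
python3 - <<'E'
from h import *
a=shot('scene','s4');b=shot('side','d4')
for i in range(1): s=robot.state();print(s['ee_pos'],s['contact_force'],s['clock'],a['s']['contact_force'],b['s']['contact_force'])
p=s['ee_pos'];out=[]
for c in(a,b):
    u=proj(c,p-np.array([0,0,45])).astype(int);im=c['color'][u[1]-20:u[1]+20,u[0]-20:u[0]+20];out.append(cv2.resize(im,(400,400),interpolation=cv2.INTER_CUBIC));print(u-20)
cv2.imwrite('pics/c4.png',np.hstack(out))
E
```

```text
[ 642.84007991 -228.41572815   54.47206548] [0.208182   0.786469   1.28695822] 6.25 [0.30356871 1.44477311 2.77385165] [-0.37174342  0.49672006  1.06326   ]
[249 251]
[301 137]
```

View pics/c4.png

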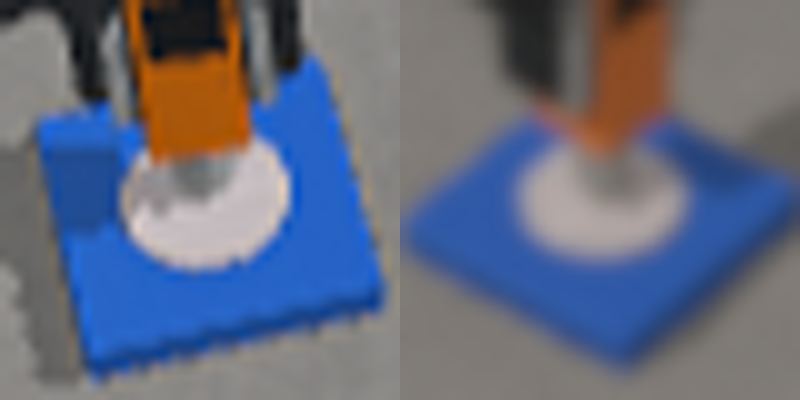

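```bash
python3 - <<'E'
from h import *
F=[];P=[]
for i in range(16): robot.camera('wrist'); s=robot.state();F.append(s['contact_force']);P.append(s['ee_pos'])
F=np.array(F);print(F.mean(0),F.std(0)/4,np.mean(P,0),s['clock'])
E
```

```text
[0.36241669 0.67247238 1.81569824] [0.12707659 0.11820295 0.12111696] [ 642.83358989 -228.42818848   54.38273925] 7.05
```

Call:
{"name": "servo_tool", "arguments": {"plan": [{"jaw": 0.1, "offset": [0, 0, 8], "delta_rot": [0, 0, 0]}, {"jaw": 0.1, "offset": [0, 0, 30], "delta_rot": [0, 0, 0]}, {"jaw": 0.1, "offset": [0, 0, 65], "delta_rot": [0, 0, 0]}, {"jaw": 0.1, "offset": [-4, 15, 100], "delta_rot": [0, 0, 0]}, {"jaw": 0.1, "offset": [-12, 45, 125], "delta_rot": [0, 0, 0]}, {"jaw": 0.1, "offset": [-23, 80, 142], "delta_rot": [0, 0, 0]}, {"jaw": 0.1, "offset": [-34, 118, 142], "delta_rot": [0, 0, 0]}, {"jaw": 0.1, "offset": [-45, 156, 142], "delta_rot": [0, 0, 0]}, {"jaw": 0.1, "offset": [-56, 194, 142], "delta_rot": [0, 0, 0]}, {"jaw": 0.1, "offset": [-67, 230, 142], "delta_rot": [0, 0, 0]}]}}

```text
clock: 8.05
ee_pos: [574.4, 2.8, 196.4]
tool_rot: [0.195, 0.981, -0.0, -0.0]
contact_force: [-0.4, 0.1, -1.5]
finger_gap: 23.3
```

Call:
{"name": "servo_tool", "arguments": {"plan": [{"jaw": 0.1, "offset": [-10, 35, 0], "delta_rot": [0.05, -0.04, 0]}, {"jaw": 0.1, "offset": [-20, 70, 0], "delta_rot": [0.12, -0.11, 0]}, {"jaw": 0.1, "offset": [-30, 105, 0], "delta_rot": [0.19, -0.17, 0]}, {"jaw": 0.1, "offset": [-38, 130, 0], "delta_rot": [0.25, -0.22, 0]}, {"jaw": 0.1, "offset": [-42, 144, 0], "delta_rot": [0.29, -0.26, 0]}, {"jaw": 0.1, "offset": [-42, 144, 0], "delta_rot": [0.29, -0.26, 0]}, {"jaw": 0.1, "offset": [-42, 144, 0], "delta_rot": [0.29, -0.26, 0]}, {"jaw": 0.1, "offset": [-42, 144, 0], "delta_rot": [0.29, -0.26, 0]}]}}

```text
clock: 8.85
ee_pos: [535.1, 144.9, 196.9]
tool_rot: [0.191, 0.962, 0.166, 0.099]
contact_force: [0.8, 0.4, -0.6]
finger_gap: 23.4
```

```bash
python3 - <<'E'
from h import *
F=[];P=[]
for i in range(10): robot.camera('wrist'); s=robot.state();F.append(s['contact_force']);P.append(s['ee_pos'])
print(np.mean(F,0),np.mean(P,0),s['clock'],R.from_quat(s['tool_rot']).as_matrix()[:,2])
w=shot('wrist','w5');shot('scene','s5');shot('side','d5')
print(proj(w,[557.7,172.9,107.1]))
E
```

```text
[-0.12363955 -0.04499192 -1.15623277] [534.38245477 145.29461735 196.38344819] 9.35 [ 0.25328091  0.28263969 -0.925183  ]
[318.26743947 203.35833663]
```

View pics/w5.png

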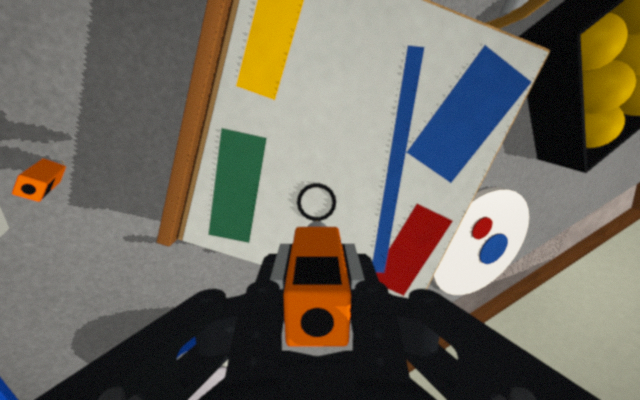

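```bash
python3 - <<'E'
from h import *
np.set_printoptions(precision=3,suppress=True)
S,D,W=load('scene0'),load('side0'),load('w5'); W['s']['ee_pos']=np.array([534.38,145.29,196.38])
A=lambda u,v:(245+(u+.5)/4-.5,90+(v+.5)/4-.5); B=lambda u,v:(180+(u+.5)/2.5-.5,170+(v+.5)/2.5-.5)
L=[((443,246),(405,345),(237,86)),((484,239),(370,353),(273,99)),((436,276),(382,302),(221,129)),((485,263),(344,316),(267,137)),((489,344),(275,217),(250,242)),((439,355),(313,209),(210,234)),((672,229),(148,346),(415,204)),((724,217),(92,352),(452,217)),((671,121),(236,537),(486,45)),((724,117),(152,543),(529,80)),((705,200),(135,391),(452,181)),((637,198),(212,388),(408,151)),((554,276),(249,287),(316.5,202.5))]
for nm,f in (('SD',lambda a,b,w:[ray(S,*A(*a)),ray(D,*B(*b))]),('SW',lambda a,b,w:[ray(S,*A(*a)),ray(W,*w)]),('DW',lambda a,b,w:[ray(D,*B(*b)),ray(W,*w)]),('all',lambda a,b,w:[ray(S,*A(*a)),ray(D,*B(*b)),ray(W,*w)])):
    Q=[tri(*f(*l)) for l in L];P=np.array([q[0] for q in Q]);c=P.mean(0);v=np.linalg.svd(P-c)[2][2];v*=np.sign(v[2])
    r=P[-1]; print(nm,'n',v,'slope %.3f az %.1f'%(np.arccos(v[2]),np.degrees(np.arctan2(v[1],v[0]))),'ring',r,'on plane',r-v*((r-c)@v),'rms',((P-c)@v).std(),max(max(q[1]) for q in Q))
tip=np.array([534.38,145.29,196.38])+46.3*np.array([.2533,.2826,-.9252]);print('tip',tip)
E
```

```text
SD n [-0.25  -0.285  0.925] slope 0.389 az -131.2 ring [557.694 172.856 107.057] on plane [558.009 173.216 105.89 ] rms 1.2245231954379872 2.4904437813543057
SW n [-0.247 -0.272  0.93 ] slope 0.376 az -132.3 ring [557.265 172.068 107.025] on plane [557.737 172.587 105.25 ] rms 1.5456907693172985 2.3940841162782336
DW n [-0.264 -0.285  0.921] slope 0.399 az -132.8 ring [558.64  172.023 104.597] on plane [558.651 172.034 104.561] rms 1.4517047722768412 1.5455827151034698
all n [-0.25  -0.28   0.927] slope 0.385 az -131.7 ring [557.613 172.423 106.708] on plane [557.939 172.789 105.498] rms 1.0801530237267942 3.327285971723823
tip [546.108 158.374 153.543]
```

Call:
{"name": "servo_tool", "arguments": {"plan": [{"jaw": 0.1, "offset": [3, 4, -13], "delta_rot": [0, 0, 0]}, {"jaw": 0.1, "offset": [6, 8, -27], "delta_rot": [0, 0, 0]}, {"jaw": 0.1, "offset": [9, 11, -37], "delta_rot": [0, 0, 0]}, {"jaw": 0.1, "offset": [9.7, 11.6, -39], "delta_rot": [0, 0, 0]}, {"jaw": 0.1, "offset": [9.7, 11.6, -39], "delta_rot": [0, 0, 0]}, {"jaw": 0.1, "offset": [9.7, 11.6, -39], "delta_rot": [0, 0, 0]}]}}

```text
clock: 10.1
ee_pos: [543.7, 157.2, 157.7]
tool_rot: [0.191, 0.962, 0.167, 0.099]
contact_force: [0.9, 0.2, -1.2]
finger_gap: 23.6
```

```bash
python3 - <<'E'
from h import *
F=[];P=[]
for i in range(8): robot.camera('wrist'); s=robot.state();F.append(s['contact_force']);P.append(s['ee_pos'])
p=np.mean(P,0);t=p+46.3*np.array([.2533,.2826,-.9252])
print(np.mean(F,0),p,t,s['clock'])
a=shot('scene','s6');b=shot('side','d6');out=[]
for c in(a,b):
    u=proj(c,t).astype(int);im=c['color'][u[1]-20:u[1]+20,u[0]-20:u[0]+20];out.append(cv2.resize(im,(400,400),interpolation=cv2.INTER_CUBIC));print(u-20,(proj(c,t)-u+20)*10)
cv2.imwrite('pics/c6.png',np.hstack(out))
E
```

```text
[-0.07466493 -0.15526787 -1.16668098] [543.64706097 157.10050453 157.80250327] [555.37485097 170.18488453 114.96574327] 10.5
[362 136] [202.37406408 202.15706888]
[261 260] [201.99749254 208.48239212]
```

View pics/c6.png

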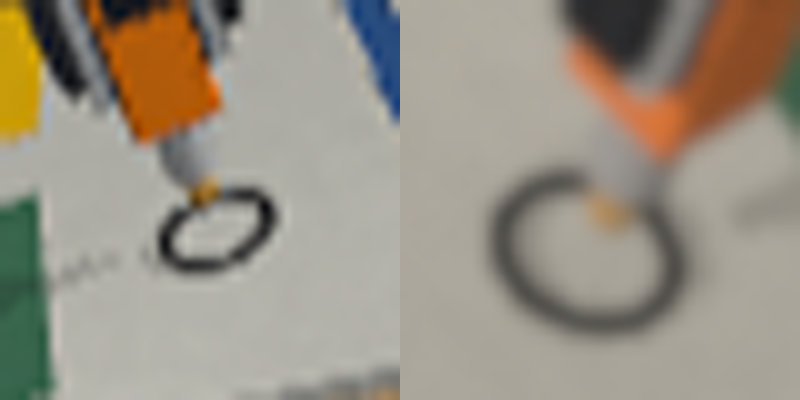

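```bash
python3 - <<'E'
from h import *
a,b=load('s6'),load('d6')
f=lambda u,v,o:(o[0]+(u+.5)/10-.5,o[1]+(v+.5)/10-.5)
n=np.array([-.2533,-.2826,.9252])
def T(pa,pb): return tri(ray(a,*f(*pa,(362,136))),ray(b,*f(*pb,(261,260))))
t,e=T((206,203),(212,225));r,e2=T((218,228),(188,250));d=r-t
print(t,e,r,e2,d,'along -n',-d@n,'lateral',d-n*(d@n))
E
```

```text
[553.7102958  171.50513798 114.47389634] [np.float64(0.138382202735815), np.float64(0.13838220273584617)] [557.52924314 173.39785056 107.69708153] [np.float64(0.23152653733503703), np.float64(0.23152653733501602)] [ 3.81894734  1.89271258 -6.77681481] along -n 7.7721290032314325 lateral [ 1.85026707 -0.30369107  0.41395894]
```

Call:
{"name": "servo_tool", "arguments": {"plan": [{"jaw": 0.1, "offset": [2.0, 0.7, -2.0], "delta_rot": [0, 0, 0]}, {"jaw": 0.1, "offset": [2.7, 1.5, -4.5], "delta_rot": [0, 0, 0]}, {"jaw": 0.1, "offset": [3.2, 2.1, -6.6], "delta_rot": [0, 0, 0]}, {"jaw": 0.1, "offset": [3.6, 2.6, -8.2], "delta_rot": [0, 0, 0]}, {"jaw": 0.1, "offset": [4.0, 3.0, -9.5], "delta_rot": [0, 0, 0]}, {"jaw": 0.1, "offset": [4.3, 3.4, -10.6], "delta_rot": [0, 0, 0]}, {"jaw": 0.1, "offset": [4.6, 3.7, -11.7], "delta_rot": [0, 0, 0]}, {"jaw": 0.1, "offset": [4.6, 3.7, -11.7], "delta_rot": [0, 0, 0]}, {"jaw": 0.1, "offset": [4.6, 3.7, -11.7], "delta_rot": [0, 0, 0]}]}}

```text
clock: 11.5
ee_pos: [547.8, 160.9, 145.6]
tool_rot: [0.191, 0.962, 0.166, 0.098]
contact_force: [-1.8, -0.7, 0.4]
finger_gap: 23.3
```

```bash
python3 - <<'E'
from h import *
F=[];P=[]
for i in range(20): robot.camera('wrist'); s=robot.state();F.append(s['contact_force']);P.append(s['ee_pos'])
p=np.mean(P,0);n=np.array([-.2533,-.2826,.9252]);t=p-41.5*n
f=np.mean(F,0);df=f-[-.1,-.1,-1.16]
print(f,'df',df,'along n',df@n,p,'full-out tip height vs ring',(p-46.3*n-[557.7,172.7,106])@n,s['clock'],s['finger_gap'])
a=shot('scene','s7');b=shot('side','d7');out=[]
for c in(a,b):
    u=proj(c,t).astype(int);im=c['color'][u[1]-20:u[1]+20,u[0]-20:u[0]+20];out.append(cv2.resize(im,(400,400),interpolation=cv2.INTER_CUBIC));print(u-20)
cv2.imwrite('pics/c7.png',np.hstack(out))
E
```

```text
[-1.82598431 -1.00740478  0.3669046 ] df [-1.72598431 -0.90740478  1.5269046 ] along n 2.1063165543073903 [547.88800732 160.86632151 145.57726581] full-out tip height vs ring -3.854403737785845 12.5 23.46052461492194
[363 138]
[259 264]
```

View pics/c7.png

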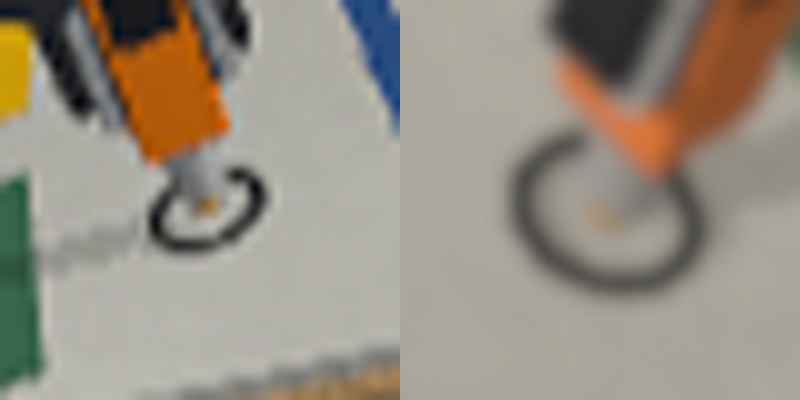

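Call:
{"name": "servo_tool", "arguments": {"plan": [{"jaw": 0.1, "offset": [-0.3, 0.1, -0.7], "delta_rot": [0, 0, 0]}, {"jaw": 0.1, "offset": [-0.5, 0.15, -1.4], "delta_rot": [0, 0, 0]}, {"jaw": 0.1, "offset": [-0.5, 0.15, -1.4], "delta_rot": [0, 0, 0]}, {"jaw": 0.1, "offset": [-0.5, 0.15, -1.4], "delta_rot": [0, 0, 0]}]}}

```text
clock: 13.0
ee_pos: [548.1, 161.1, 144.6]
tool_rot: [0.192, 0.962, 0.167, 0.099]
contact_force: [0.3, 0.4, 1.6]
finger_gap: 23.8
```

```bash
python3 - <<'E'
from h import *
F=[];P=[]
for i in range(20): robot.camera('wrist'); s=robot.state();F.append(s['contact_force']);P.append(s['ee_pos'])
p=np.mean(P,0);n=np.array([-.2533,-.2826,.9252]);t=p-41.5*n
f=np.mean(F,0);df=f-[-.1,-.1,-1.16]
print('df',df,'along n',df@n,'lat',df-n*(df@n),p,(p-46.3*n-[557.7,172.7,106])@n,R.from_quat(s['tool_rot']).as_matrix()[:,2],s['clock'],s['finger_gap'])
S,D=load('scene0'),load('side0');a=shot('scene','s8');b=shot('side','d8');out=[]
for c,z,(x0,y0,x1,y1) in((a,S,(340,110,440,215)),(b,D,(190,240,390,400))):
    d=cv2.absdiff(c['color'],z['color']).max(2)[y0:y1,x0:x1];print('changed px frac',(d>40).mean())
    u=proj(c,t).astype(int);im=c['color'][u[1]-45:u[1]+25,u[0]-35:u[0]+35];out.append(cv2.resize(im,(400,400),interpolation=cv2.INTER_CUBIC))
cv2.imwrite('pics/c8.png',np.hstack(out))
E
```

```text
df [0.52953099 0.21487085 2.83287418] along n 2.4261224868737843 lat [1.14406781 0.90049307 0.58822565] [547.89520381 161.03312171 144.42279361] -4.97148202135323 [ 0.25382329  0.28258867 -0.92504993] 14.0 23.532140118560015
changed px frac 0.13076190476190477
changed px frac 0.03625
```

View pics/c8.png

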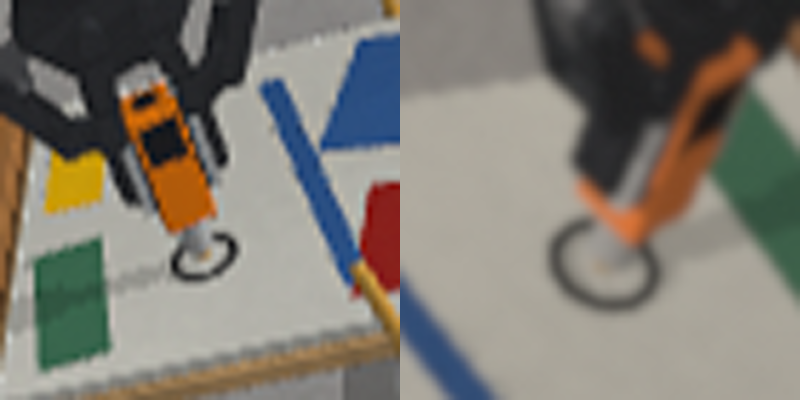

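```bash
python3 -c "
from rig import robot
robot.sign_off()"
```

```text
the job is handed in; nothing more can be done
```

The gauge was zeroed on the metal disc and is now held in the black ring on the panel. The job is handed in, at about 14 s on the robot's clock.

- **Zeroing:** I lifted the orange gauge from its stand and pressed it upright on the disc for about 1.2 s. The contact force was about 3.0 N, so the spring tip was in about 6 of its 10 mm.
- **Ring:** The tool is square to my triangulated panel slope of 0.389 rad. Estimates from different camera pairs ran from 0.376 to 0.399 rad. The tip sits well inside the ring in both views.
- **Press on the ring:** The force along the panel's normal is about 2.4 N, which means the tip is in about 4 mm. The tool position suggests about 5 mm. Either is well short of the stop.
- **Sideways force:** About 1.5 N of sideways friction force remained at the tip.
- **Bystanders:** I saw no sign that the panel had moved, judged by eye only. An image comparison there was mostly the arm itself. I did not check the tub, vase and brush again at the end, but the arm's path kept clear of them.

I viewed 11 pictures, one over the budget of 10.

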